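Find a smoked cheese stick's calibre on the hole gauge and crate it

TASK

Find the calibre of the smoked cheese stick that stands in the red-ringed socket: starting with the narrowest hole of the sloping gauge plate (yellow ring) and going on in order to the middle (blue) and the wide one (green), press it foot first, square to the plate and without forcing, against each hole until one lets it pass, and push it there about a third of its length through. Then draw it out and leave it standing upright in the crate cell whose colour is that of the hole it passed. Leave the other stick in its socket and do not disturb the cheeses, the jar and the chip box.

Things in the scene. Friction and masses are not known exactly. Their poses are not given: they have to be found in the camera images.
- stick_a: upright brown smoked-cheese stick with a white paper band: rigid cylinder 140 mm tall (plus a 6 mm clip, only for looks), 0.09 to 0.19 kg, 26 to 38 mm thick. Origin at the centre of its flat foot (edge bevelled 3 mm), z up the stick. The two sticks differ in thickness only; which one stands in the red socket changes
- stick_b: upright brown smoked-cheese stick with a white paper band: rigid cylinder 140 mm tall (plus a 6 mm clip, only for looks), 0.09 to 0.19 kg, 26 to 38 mm thick. Origin at the centre of its flat foot (edge bevelled 3 mm), z up the stick. The two sticks differ in thickness only; which one stands in the red socket changes
- socket_red (a point): floor of the red-ringed socket of the dark wooden stand: the stick to be gauged stands here. Round socket 40 mm across, 25 mm deep, floor 15 mm above the counter; stand 152 x 66 x 40 mm, fixed; sockets 84 mm apart, the red one nearer the robot
- socket_plain (a point): floor of the other socket (thin steel ring), same size; its stick stays there
- gauge: the hole gauge, fixed: aluminium plate 82 x 204 x 12 mm with three holes in a row, sloping down to the front on four steel posts over a wooden foot 125 x 206 mm; upper edge 148, middle 130, lower edge 112 mm above the counter; 80 mm free below each hole along its axis. Origin under the middle of the foot, z up, front (-x) toward the robot
- hole_narrow (a point): centre of the narrow hole (24 mm, yellow ring) at the plate's upper face; z = the hole's axis, up out of the plate, leaning 0.45 rad (26 degrees) from vertical toward the gauge's front; y along the row of holes. It either takes a stick with about 2 mm play all round, or refuses it within the first 3 mm (bevelled foot edge)
- hole_middle (a point): centre of the middle hole (32 mm, blue ring) at the plate's upper face; z = the hole's axis, up out of the plate, leaning 0.45 rad (26 degrees) from vertical toward the gauge's front; y along the row of holes. It either takes a stick with about 2 mm play all round, or refuses it within the first 3 mm (bevelled foot edge)
- hole_wide (a point): centre of the wide hole (40 mm, green ring) at the plate's upper face; z = the hole's axis, up out of the plate, leaning 0.45 rad (26 degrees) from vertical toward the gauge's front; y along the row of holes. It either takes a stick with about 2 mm play all round, or refuses it within the first 3 mm (bevelled foot edge)
- cell_narrow (a point): centre of the floor of the yellow-fronted cell, which belongs to the narrow hole. Cell 50 mm (x) by 48 mm (y) inside, floor 5 mm above the counter, walls up to 65 mm above it; frame is the crate's: y along the row of cells
- cell_middle (a point): centre of the floor of the blue-fronted cell, which belongs to the middle hole. Cell 50 mm (x) by 48 mm (y) inside, floor 5 mm above the counter, walls up to 65 mm above it; frame is the crate's: y along the row of cells
- cell_wide (a point): centre of the floor of the green-fronted cell, which belongs to the wide hole. Cell 50 mm (x) by 48 mm (y) inside, floor 5 mm above the counter, walls up to 65 mm above it; frame is the crate's: y along the row of cells
- jam_jar: jam jar with a white cap, 72 mm across, 102 mm tall, loose bystander; origin at the centre of its underside
- drum_left: pale drum-shaped cheese, 69 mm across, 46 mm tall, loose bystander on the crate's side; origin at the centre of its underside
- drum_right: pale drum-shaped cheese, 69 mm across, 46 mm tall, loose bystander on the gauge's side; origin at the centre of its underside
- chip_box: round flat wooden chip box, 113 mm across, 36 mm tall, loose bystander; origin at the centre of its underside

How it is judged:
By the outcome, as a careful person would: the job done as asked, in the order asked, and still so for the second after the job is handed in, with the robot touching nothing.
It also fails if it takes over 66 s, if anything falls off the work surface, if the arm or the gripper's body presses on something with over 40 N, if the wrist force passes 120 N, or if a joint passes its speed limit or range.

ROBOT

A 6-joint arm with a two-finger parallel gripper is mounted at the origin on a cart in front of the work surface, level with it; the furniture and walls round the work are solid. World frame = base frame: x ahead of the robot, y to its left, z up, the work surface at z = 0. Lengths are in m, angles in rad, forces in N, time in s.
With the tool pointing down it reaches from about 0.3 to 0.775 m from the base axis. Payload 14.6 kg.
Tool frame: the origin (TCP) lies midway between the tips of the shut fingers; the grasp point (between the pads) lies 19 mm behind it; z points along the fingers, y is the line along which they close (so a half turn about z gives the same grasp; the last joint's range is limited). The gripper opens to 94 mm and grips with 3 to 60 N. Pads are 16 mm wide; open, the fingers measure 119 mm over their backs; the gripper's body (75 mm by 177 mm) begins 78 mm behind the grasp point.
Start: joints at [-1.196, 0.3, 1.521, -0, 1.321, -0.067], TCP at [0.235, -0.497, 0.205] pointing down, gripper open.
Joint ranges: [-3.03, 3.03], [-0.79, 2.21], [0.23, 2.52], [-1.04, 4.18], [0, 3.07], [-2.55, 2.55]. Speed limits (rad/s): [2.22, 2.22, 2.57, 3.14, 3.14, 3.14].

INTERFACE

Orientations are given as a unit quaternion [w, x, y, z].
In Python, from rig import r, eyes, spotter gives the robot as it stands.
- The arm moves only by the tool carry_out, never from a script. Its argument "rows" is a list of rows, each a list of 5 numbers: the gripper command: -1 is fully open, 1 is shut, values between are in proportion, then the shift along the tool's x, y, z in units of 0.12 m (1.0 is 0.12 m), then the turn about the tool's z in units of 45 degrees (1.0 is 45 degrees). A call has 1 to 20 rows; each row is the pose to reach, as a shift and turn from the pose commanded when the call began, along the tool's axes at that moment; what a row does not reach only later rows make up. A row lasts 1/8 s, in which the tool goes at most 62.5 mm and 10.7 degrees, less where a joint would pass 70% of its speed; a pose out of reach is approached as far as the arm can. A call with a number of a shift or a turn outside -1 to 1 is refused whole. A call with a gripper value outside its range is refused whole. The fingers move at their own pace and stop on an object; the grip force is fixed at half the most. Time passes only in rows, so rows that repeat a pose let the fingers close. It gives the time, the measured TCP pose, the force, the opening and the grip force at its end, in the units of the state.
- r.get_state(): the state, without advancing time (a new reading comes with each control period).
- eyes.get_image(name): name is "scene" or "top" or "wrist"; returns a dict with "img" (480x640x3 uint8, red, green, blue), "range_z" (480x640 float32, m along the optical axis (not along the pixel's ray), 0 where there is no reading), "fx", "fy", "cx", "cy" (pixels), "k1" (the pictures are not rectified: a ray, as slopes to the right and down, at radius r is drawn at 1 + k1 r^2 times it, then the intrinsics apply), "rvec" (rotation vector, rad) and "tvec" (3), from world to camera coordinates, as OpenCV has them; the wrist camera has in their place "tool_from_camera" (4x4, takes a point from camera to tool coordinates, whose origin is the TCP and whose axes are the flange's). Camera axes: x right, y down, z forward; pixel columns grow to the right and rows downward; lengths in m; the calibration is good to about 2 mm. A picture is of the moment at which its call begins: read the wrist's pose just before it.
- r.finish_job(): hands the job in; it is judged then, once.
Trained networks look in the newest picture that a camera, given by its name, has taken for a name from the list of things; names that differ only in an ending like _2 or _b are one class to them, and where a whole thing is asked for, a point or a joint stands for the part that bears it (a point fixed in the world has none). Each returns a list of dicts, best first, with "p" (0 to 1); they miss things now and then, are a little off and sometimes report something else, mostly with a low value. They report only what shows in the picture. A call takes as long as a camera call.
- spotter.look_for(camera, thing): "position" ([x, y, z] in m, in world coordinates, good to about 4 mm: the middle of the surface that is visible of it).
- spotter.silhouettes(camera, thing): "mask" (480x640 bool, what is visible of it).
- spotter.landmark_of(camera, thing): "position" ([x, y, z] in m, in world coordinates, good to about 4 mm: a listed point, or the origin of a listed thing).
The state is a dict: "t": time; "q": joint angles; "joint_vel": joint speeds; "tau": joint torques, N m; "position": TCP position; "tool_rot": TCP orientation; "wrist_force": force on the tool from outside, world axes, zero at the start; "moment": the same for the moment, N m; "width": finger opening in m; "grasp_force": force on a finger pad.
Only numpy, scipy, OpenCV 4.12 (cv2) and the standard library are available. Lean on these libraries where they do the work, as an engineer would, in place of code of your own. Each camera call takes 0.05 s, during which the arm holds its last target. There are 200 camera calls.

## Working session

There is one attempt and no reset: what is moved stays moved. The work goes in short steps, Python scripts to look and compute and a tool call to move; the robot and the scene stay as the last step left them, time stands still between calls to the robot, and variables do not carry over. Pictures are saved under pics/ and viewed, at most 10 in all, crops included, and the job is handed in when it is done.

Besides the shell and the picture viewer there is one more tool, called after ">>>" as name(argument=value, ...), one argument or row to a line, values as JSON. carry_out: Moves the arm, as the interface text tells. Its arguments: {"type":"object","properties":{"rows":{"type":"array","items":{"type":"array","items":{"type":"number"}}}},"required":["rows"]}

```bash
ls; mkdir -p pics; cat > h.py <<'E'
import numpy as np, cv2
from scipy.spatial.transform import Rotation as R
from rig import r, eyes, spotter
def Rt(s):
    w,x,y,z=s["tool_rot"]; return R.from_quat([x,y,z,w]).as_matrix()
def save(im,n): cv2.imwrite(f"pics/{n}.png",im["img"][:,:,::-1])
def pose(im,s):
    """camera->world R,t"""
    if "rvec" in im:
        Rc=cv2.Rodrigues(np.array(im["rvec"],float))[0]; return Rc.T,-Rc.T@np.array(im["tvec"],float).ravel()
    T=np.array(im["tool_from_camera"]); Q=Rt(s); return Q@T[:3,:3], Q@T[:3,3]+np.array(s["position"])
def cloud(im,s):
    K=np.array([[im["fx"],0,im["cx"]],[0,im["fy"],im["cy"]],[0,0,1]])
    v,u=np.mgrid[0:480,0:640]; p=np.stack([u,v],-1).reshape(-1,1,2).astype(np.float64)
    n=cv2.undistortPoints(p,K,np.array([im["k1"],0,0,0,0.]))[:,0].reshape(480,640,2)
    z=im["range_z"]; c=np.dstack([n[...,0]*z,n[...,1]*z,z]); A,t=pose(im,s)
    w=c@A.T+t; w[z<=0]=np.nan; return w
E
python3 - <<'E'
from h import *
np.set_printoptions(precision=4,suppress=True)
s=r.get_state(); print({k:np.round(v,3) for k,v in s.items()})
print(Rt(s))
for c in ("scene","top"):
    im=eyes.get_image(c); save(im,c+"0")
    for n in ["stick_a","socket_red","socket_plain","gauge","hole_narrow","hole_middle","hole_wide","cell_narrow","cell_middle","cell_wide","jam_jar","drum_left","drum_right","chip_box"]:
        print(c,n,[(np.round(d["position"],3),round(d["p"],2)) for d in spotter.landmark_of(c,n)[:3]])
E
```

```text
pics
{'t': np.float64(0.0), 'q': array([-1.196,  0.301,  1.522, -0.   ,  1.321, -0.067]), 'joint_vel': array([ 0.001,  0.001, -0.001,  0.001,  0.001, -0.001]), 'tau': array([  0.002, -53.181, -35.273,   0.071,   0.024,  -0.   ]), 'position': array([ 0.235, -0.497,  0.205]), 'tool_rot': array([-0.001,  0.976,  0.219, -0.   ]), 'wrist_force': array([ 0.764, -0.36 , -0.518]), 'moment': array([-0.024,  0.031,  0.013]), 'grasp_force': np.float64(0.0), 'width': np.float64(0.094)}
[[ 0.904   0.4276 -0.0005]
 [ 0.4276 -0.904   0.0011]
 [ 0.0001 -0.0012 -1.    ]]
scene stick_a [(array([ 0.562, -0.115,  0.018]), 0.7), (array([ 0.641, -0.1  ,  0.018]), 0.63)]
scene socket_red [(array([ 0.564, -0.115,  0.013]), 0.63)]
scene socket_plain [(array([ 0.639, -0.102,  0.017]), 0.68), (array([0.637, 0.296, 0.003]), 0.16)]
scene gauge [(array([ 0.53 , -0.318,  0.002]), 0.84)]
scene hole_narrow [(array([ 0.564, -0.274,  0.132]), 0.83)]
scene hole_middle [(array([ 0.533, -0.311,  0.13 ]), 0.67), (array([ 0.769, -0.089,  0.005]), 0.55)]
scene hole_wide [(array([ 0.495, -0.356,  0.129]), 0.67)]
scene cell_n
[... 831 characters left out ...]
rray([ 0.568, -0.272,  0.133]), 0.85)]
top hole_middle [(array([ 0.536, -0.309,  0.131]), 0.57), (array([ 0.644, -0.102,  0.018]), 0.34)]
top hole_wide [(array([ 0.496, -0.359,  0.133]), 0.87), (array([0.423, 0.331, 0.004]), 0.18)]
top cell_narrow [(array([0.424, 0.332, 0.003]), 0.76)]
top cell_middle [(array([0.46 , 0.291, 0.004]), 0.65)]
top cell_wide [(array([0.49 , 0.248, 0.009]), 0.95), (array([ 0.562, -0.113,  0.018]), 0.35)]
top jam_jar []
top drum_left [(array([ 0.641,  0.293, -0.   ]), 0.56)]
top drum_right [(array([ 0.767, -0.086,  0.   ]), 0.72), (array([ 0.679, -0.47 , -0.002]), 0.65), (array([ 0.558, -0.12 ,  0.014]), 0.47)]
top chip_box [(array([ 0.298, -0.245,  0.003]), 0.96)]
```

View pics/scene0.png

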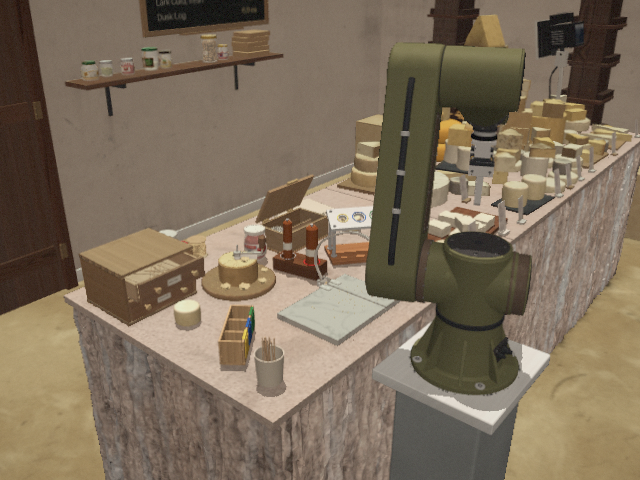

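View pics/top0.png

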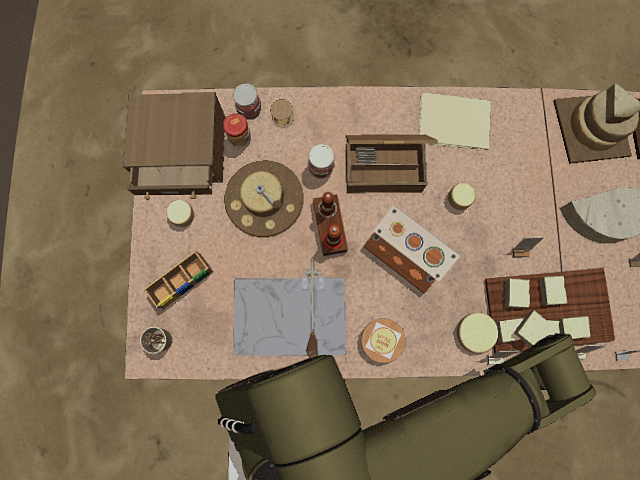

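```bash
python3 - <<'E'
from h import *
np.set_printoptions(precision=4,suppress=True)
s=r.get_state()
im=eyes.get_image("top"); w=cloud(im,s); hsv=cv2.cvtColor(im["img"],cv2.COLOR_RGB2HSV)
# plate fit
g=np.array([.53,-.312]); m=(np.hypot(w[...,0]-g[0],w[...,1]-g[1])<.11)&(w[...,2]>.105)&(w[...,2]<.155)
P=w[m]; 
for _ in range(3):
    A=np.c_[P[:,:2],np.ones(len(P))]; c=np.linalg.lstsq(A,P[:,2],rcond=None)[0]; e=A@c-P[:,2]; P=P[abs(e)<.003]
n=np.array([-c[0],-c[1],1]); n/=np.linalg.norm(n); print("normal",n,np.arccos(n[2]),"az",np.degrees(np.arctan2(n[1],n[0])),"z at g",c@[*g,1],len(P))
rect=cv2.minAreaRect((P[:,:2]*1000).astype(np.float32)); print(rect)
for nme,(lo,hi) in dict(yel=(20,33),grn=(40,85),blu=(95,125)).items():
    k=m&(hsv[...,0]>lo)&(hsv[...,0]<hi)&(hsv[...,1]>90); k=k.astype(np.uint8)
    q=w[k>0]; 
    if len(q)>10: print(nme,len(q),q.mean(0),cv2.minEnclosingCircle((q[:,:2]*1000).astype(np.float32)))
# sticks: tops
for c0 in ((.562,-.116),(.641,-.101)):
    k=(np.hypot(w[...,0]-c0[0],w[...,1]-c0[1])<.035)&(w[...,2]>.145)&(w[...,2]<.17)
    q=w[k]; print(len(q),q.mean(0),np.median(q[:,2]),cv2.minAreaRect((q[:,:2]*1000).astype(np.float32)))
E
```

```text
normal [-0.3368  0.2664  0.9031] 0.44384621261342894 az 141.6519610105954 z at g 0.129043698958192 1623
((530.74951171875, -315.0857238769531), (204.70437622070312, 75.75376892089844), 51.358985900878906)
yel 49 [ 0.5678 -0.27    0.1317] ((566.9031372070312, -269.19952392578125), 17.84452247619629)
grn 39 [ 0.4983 -0.3523  0.1299] ((497.0495910644531, -357.064208984375), 24.692264556884766)
blu 31 [ 0.5344 -0.3128  0.131 ] ((533.827880859375, -310.4524841308594), 20.666711807250977)
170 [ 0.5591 -0.1159  0.1535] 0.15353263303145104 ((558.9866943359375, -116.15652465820312), (31.590845108032227, 34.5505256652832), 87.7735595703125)
100 [ 0.6418 -0.1022  0.1534] 0.15320981650445142 ((643.60693359375, -101.82864379882812), (24.51263999938965, 27.430578231811523), 89.7014389038086)
```

The top view shows the stand at about (330,225) with the thicker stick in the red socket. It also shows the gauge at (410,248), running yellow, blue, green from upper left to lower right, and the crate at (180,280), running yellow, blue, green from left to right. The tool can't be tilted by command, so I'll lean the stick by pivoting it between the pads against the fixed plate edge. First I'm going over the gauge with the tool's y axis along the row of holes.

>>> carry_out(
  rows=[
    [-1,0.3,0,-0.5,-0.2],
    [-1,0.6,0,-0.8,-0.4],
    [-1,0.9,0,-0.8,-0.6],
    [-1,1,0,-0.8,-0.8],
    [-1,1,0,-0.8,-1],
    [-1,1,0,-0.8,-1],
  ],
)

```text
t: 2.3
position: [0.3437, -0.4458, 0.3014]
tool_rot: [-0.0, 0.818, 0.576, -0.0]
wrist_force: [-0.2, -0.6, -0.2]
width: 0.094
grasp_force: 0.0
```

```bash
cat >> h.py <<'E'
def go(p,az=None):
    """units to reach TCP p with tool x at azimuth az (deg)"""
    s=r.get_state(); Q=Rt(s); d=Q.T@(np.array(p)-s["position"])/.12
    a=np.degrees(np.arctan2(Q[1,0],Q[0,0])); t=0 if az is None else -((az-a+180)%360-180)/45
    print("t",round(float(s["t"]),2),"pos",np.round(s["position"],4),"az",round(a,2),"tilt",np.round(Q[:,2],3),"F",np.round(s["wrist_force"],1),"q",np.round(s["q"],2),"w",round(float(s["width"]),4)); print("units",np.round(d,3),"turn",round(t,3))
E
python3 -c "
from h import *
go([.50,-.30,.30],141.5)"
```

```text
t 2.3 pos [ 0.3437 -0.4458  0.3014] az 70.27 tilt [-0.  0. -1.] F [-0.2 -0.6 -0.2] q [-0.98  0.28  1.33 -0.    1.53 -0.63] w 0.094
units [1.583 0.816 0.012] turn -1.583
```

>>> carry_out(
  rows=[
    [-1,0.3,0.2,0,-0.2],
    [-1,0.6,0.5,0,-0.4],
    [-1,0.9,0.7,0,-0.6],
    [-1,1,0.8,0,-0.8],
    [-1,1,0.8,0,-1],
    [-1,1,0.8,0,-1],
  ],
)

```text
t: 3.05
position: [0.4744, -0.3653, 0.3014]
tool_rot: [-0.0, 0.537, 0.844, -0.0]
wrist_force: [0.5, -0.2, -0.4]
width: 0.0941
grasp_force: 0.0
```

```bash
python3 -c "
from h import *
go([.50,-.30,.30],141.5)"
```

```text
t 3.05 pos [ 0.4744 -0.3653  0.3014] az 115.07 tilt [-0.  0. -1.] F [ 0.5 -0.2 -0.4] q [-0.72  0.36  1.22 -0.    1.56 -1.15] w 0.0941
units [0.402 0.424 0.011] turn -0.587
```

>>> carry_out(
  rows=[
    [-1,0.2,0.2,0,-0.2],
    [-1,0.4,0.42,0,-0.4],
    [-1,0.4,0.42,0,-0.587],
    [-1,0.4,0.42,0,-0.587],
  ],
)

```text
t: 3.55
position: [0.4993, -0.3004, 0.3016]
tool_rot: [0.0, 0.331, 0.944, -0.0]
wrist_force: [0.8, 0.5, -0.1]
width: 0.0937
grasp_force: 0.0
```

```bash
python3 - <<'E'
from h import *
np.set_printoptions(precision=4,suppress=True)
go([.56,-.116,.22],141.5)
s=r.get_state(); im=eyes.get_image("wrist"); save(im,"w1"); w=cloud(im,s); np.save("w1.npy",w)
print(im["tool_from_camera"])
hsv=cv2.cvtColor(im["img"],cv2.COLOR_RGB2HSV)
m=(np.hypot(w[...,0]-.53,w[...,1]+.313)<.12)&(w[...,2]>.105)&(w[...,2]<.155)
P=w[m]
for _ in range(4):
    A=np.c_[P[:,:2],np.ones(len(P))]; c=np.linalg.lstsq(A,P[:,2],rcond=None)[0]; P=P[abs(A@c-P[:,2])<.003]
n=np.array([-c[0],-c[1],1]); n/=np.linalg.norm(n); print("n",n,np.arccos(n[2]),"az",np.degrees(np.arctan2(n[1],n[0])),len(P),"z mid",c@[.534,-.311,1])
print(cv2.minAreaRect((P[:,:2]*1000).astype(np.float32)))
for nm,(lo,hi) in dict(yel=(18,35),grn=(40,88),blu=(95,130)).items():
    k=(m&(hsv[...,0]>lo)&(hsv[...,0]<hi)&(hsv[...,1]>90)).astype(np.uint8); q=w[k>0]
    if len(q)>20:
        # circle fit in plane coords
        e2=np.cross(n,[0,0,1]); e2/=np.linalg.norm(e2); e1=np.cross(e2,n); o=q.mean(0); a=(q-o)@np.c_[e1,e2]
        S=np.linalg.lstsq(np.c_[2*a,np.ones(len(a))],(a**2).sum(1),rcond=None)[0]
        ctr=o+S[0]*e1+S[1]*e2; print(nm,len(q),ctr,"r",np.sqrt(S[2]+S[0]**2+S[1]**2))
for n in ["hole_narrow","hole_middle","hole_wide"]:
    print(n,[(np.round(d["position"],3),round(d["p"],2)) for d in spotter.landmark_of("wrist",n)[:1]])
E
```

```text
t 3.55 pos [ 0.4993 -0.3004  0.3016] az 141.38 tilt [ 0. -0. -1.] F [ 0.8  0.5 -0.1] q [-0.6   0.32  1.27 -0.    1.55 -1.5 ] w 0.0937
units [0.564 1.516 0.68 ] turn -0.003
[[ 0.0013 -0.962  -0.273   0.0794]
 [ 1.      0.0013  0.0002 -0.0007]
 [ 0.0002 -0.273   0.962  -0.1798]
 [ 0.      0.      0.      1.    ]]
n [-0.336   0.2728  0.9015] 0.44761170840365194 az 140.92062234798206 12253 z mid 0.13075695314259195
((529.25732421875, -317.47607421875), (204.40708923339844, 75.57303619384766), 50.995079040527344)
yel 266 [ 0.5649 -0.272   0.1316] r 0.01648348192086243
grn 246 [ 0.4944 -0.3588  0.1318] r 0.024332057725407842
blu 233 [ 0.5321 -0.3123  0.1319] r 0.02034615755275997
hole_narrow [(array([ 0.565, -0.274,  0.128]), 0.73)]
hole_middle [(array([ 0.531, -0.313,  0.134]), 0.83)]
hole_wide [(array([ 0.493, -0.361,  0.131]), 0.89)]
```

View pics/w1.png

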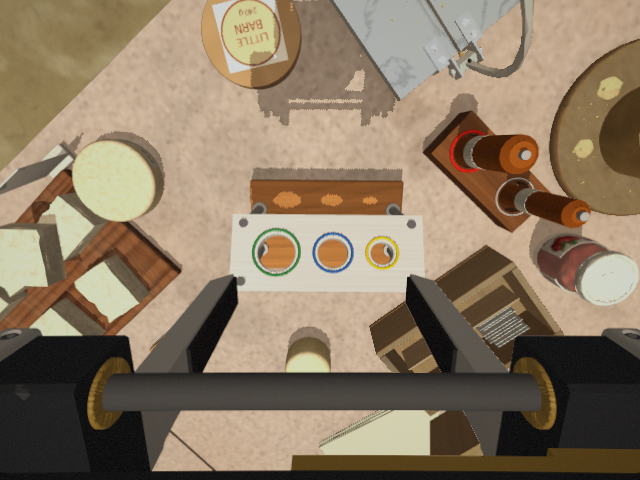

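```bash
python3 - <<'E'
from h import *
w=np.load("w1.npy")
from scipy.optimize import least_squares
for c0 in ((.560,-.116),(.642,-.102)):
    for z0,z1 in ((.06,.10),(.10,.145),(.06,.145)):
        k=(np.hypot(w[...,0]-c0[0],w[...,1]-c0[1])<.03)&(w[...,2]>z0)&(w[...,2]<z1); q=w[k][:,:2]
        f=least_squares(lambda p:np.hypot(*(q-p[:2]).T)-p[2],[*c0,.016],loss="soft_l1",f_scale=.001); print(z0,len(q),f.x.round(4))
E
```

```text
0.06 503 [ 0.5591 -0.1172  0.0176]
0.1 720 [ 0.5594 -0.1166  0.0176]
0.06 1223 [ 0.5593 -0.1168  0.0176]
0.06 490 [ 0.6418 -0.1023  0.014 ]
0.1 759 [ 0.6418 -0.1025  0.0135]
0.06 1249 [ 0.6418 -0.1025  0.0137]
```

>>> carry_out(
  rows=[
    [-1,0.15,0.4,0.2,0],
    [-1,0.3,0.8,0.4,0],
    [-1,0.5,1,0.5,0],
    [-1,0.5,1,0.5,0],
  ],
)

```text
t: 4.25
position: [0.5264, -0.1674, 0.2409]
tool_rot: [-0.001, 0.328, 0.945, 0.0]
wrist_force: [0.6, -0.1, 1.0]
width: 0.0942
grasp_force: 0.0
```

```bash
python3 -c "
from h import *
go([.5593,-.1168,.101],140.9)"
```

```text
t 4.25 pos [ 0.5264 -0.1674  0.2409] az 141.7 tilt [-0.001  0.001 -1.   ] F [ 0.6 -0.1  1. ] q [-0.37  0.28  1.46  0.    1.4  -1.28] w 0.0942
units [0.045 0.501 1.166] turn 0.018
```

>>> carry_out(
  rows=[
    [-1,0.045,0.3,0,0.018],
    [-1,0.045,0.5,0,0.018],
    [-1,0.045,0.5,0.1,0.018],
    [-1,0.045,0.5,0.5,0.018],
    [-1,0.045,0.5,0.9,0.018],
    [-1,0.045,0.5,1,0.018],
    [-1,0.045,0.5,1,0.018],
  ],
)

```text
t: 5.12
position: [0.5597, -0.1194, 0.122]
tool_rot: [0.0, 0.335, 0.942, -0.0]
wrist_force: [0.3, 0.2, 1.2]
width: 0.0938
grasp_force: 0.0
```

```bash
python3 -c "
from h import *
go([.5593,-.1168,.101],140.9)"
```

```text
t 5.12 pos [ 0.5597 -0.1194  0.122 ] az 140.84 tilt [-0. -0. -1.] F [0.3 0.2 1.2] q [-0.27  0.43  1.55 -0.    1.16 -1.16] w 0.0938
units [0.016 0.015 0.175] turn -0.001
```

>>> carry_out(
  rows=[
    [-1,0.016,0.015,0.175,0],
    [-1,0.016,0.015,0.175,0],
    [0.4,0.016,0.015,0.175,0],
    [1,0.016,0.015,0.175,0],
    [1,0.016,0.015,0.175,0],
    [1,0.016,0.015,0.175,0],
    [1,0.016,0.015,0.175,0],
    [1,0.016,0.015,0.175,0],
  ],
)

```text
t: 6.12
position: [0.5593, -0.1159, 0.1004]
tool_rot: [-0.0, 0.334, 0.942, 0.0]
wrist_force: [-1.0, 0.1, -0.4]
width: 0.0374
grasp_force: 0.0
```

```bash
python3 -c "
from h import *
go([.5593,-.1168,.221],140.9)"
```

```text
t 6.12 pos [ 0.5593 -0.1159  0.1004] az 140.92 tilt [-0.  0. -1.] F [-1.   0.1 -0.4] q [-0.27  0.45  1.57  0.    1.12 -1.16] w 0.0374
units [-0.005 -0.006 -1.005] turn 0.0
```

>>> carry_out(
  rows=[
    [1,0,0,0,0],
    [1,0,0,0,0],
    [1,0,0,0,0],
    [1,0,0,-0.2,0],
    [1,0,0,-0.6,0],
    [1,0,0,-1,0],
    [1,0,0,-1,0],
  ],
)

```text
t: 7.0
position: [0.5604, -0.1162, 0.224]
tool_rot: [0.003, 0.334, 0.942, 0.0]
wrist_force: [-0.1, 1.0, -2.1]
width: 0.0351
grasp_force: 30.0
```

```bash
python3 -c "
from h import *
print(r.get_state()['grasp_force'])
go([.588,-.358,.265],140.9)"
```

```text
29.9996545473914
t 7.0 pos [ 0.5604 -0.1162  0.224 ] az 140.92 tilt [ 0.006 -0.002 -1.   ] F [-0.1  1.  -2.1] q [-0.27  0.33  1.43 -0.    1.37 -1.16] w 0.0351
units [-1.451 -1.418 -0.337] turn 0.0
```

>>> carry_out(
  rows=[
    [1,0,0,-0.34,0],
    [1,-0.3,-0.3,-0.34,0],
    [1,-0.65,-0.65,-0.34,0],
    [1,-1,-1,-0.34,0],
    [1,-1,-1,-0.34,0],
  ],
)

```text
t: 7.62
position: [0.5758, -0.2881, 0.2584]
tool_rot: [-0.002, 0.336, 0.942, 0.0]
wrist_force: [0.7, 0.5, -1.7]
width: 0.0352
grasp_force: 30.0
```

```bash
python3 -c "
from h import *
go([.588,-.358,.203],140.9)"
```

```text
t 7.62 pos [ 0.5758 -0.2881  0.2584] az 140.68 tilt [-0.003  0.001 -1.   ] F [ 0.7  0.5 -1.7] q [-0.52  0.49  1.14 -0.    1.52 -1.41] w 0.0352
units [-0.449 -0.386  0.46 ] turn -0.005
```

>>> carry_out(
  rows=[
    [1,-0.25,-0.2,0,0],
    [1,-0.45,-0.42,0,0],
    [1,-0.45,-0.42,0,0],
    [1,-0.45,-0.42,0.25,0],
    [1,-0.45,-0.42,0.52,0],
    [1,-0.45,-0.42,0.52,0],
  ],
)

```text
t: 8.38
position: [0.5862, -0.356, 0.1959]
tool_rot: [-0.003, 0.334, 0.943, 0.001]
wrist_force: [0.5, 0.0, -0.9]
width: 0.0353
grasp_force: 30.0
```

```bash
python3 -c "
from h import *
O=np.array([.5321,-.3123,.1315]);b=np.array([.776,-.631,0])
go(O+.021*b+[0,0,.203-.1315],140.9)"
```

```text
t 8.38 pos [ 0.5862 -0.356   0.1959] az 140.97 tilt [-0.005  0.003 -1.   ] F [ 0.5  0.  -0.9] q [-0.6   0.62  1.08  0.    1.45 -1.49] w 0.0353
units [ 0.405 -0.001 -0.057] turn 0.002
```

>>> carry_out(
  rows=[
    [1,0.05,0,0,0],
    [1,0.1,0,0,0],
    [1,0.14,0,0,0],
    [1,0.18,0,0,0],
    [1,0.22,0,0,0],
    [1,0.22,0,0,0],
  ],
)

```text
t: 9.12
position: [0.5669, -0.3419, 0.2011]
tool_rot: [0.002, 0.335, 0.942, -0.001]
wrist_force: [3.7, -3.5, 1.8]
width: 0.0351
grasp_force: 30.0
```

```bash
python3 -c "
from h import *
O=np.array([.5321,-.3123,.1315]);b=np.array([.776,-.631,0])
go(O+.021*b+[0,0,.203-.1315],140.9)
im=eyes.get_image('wrist'); save(im,'w2')"
```

```text
t 9.12 pos [ 0.5669 -0.3419  0.2011] az 140.9 tilt [ 0.004 -0.004 -1.   ] F [ 3.7 -3.5  1.8] q [-0.6   0.56  1.17 -0.    1.41 -1.49] w 0.0351
units [ 0.205  0.009 -0.017] turn 0.0
```

View pics/w2.png

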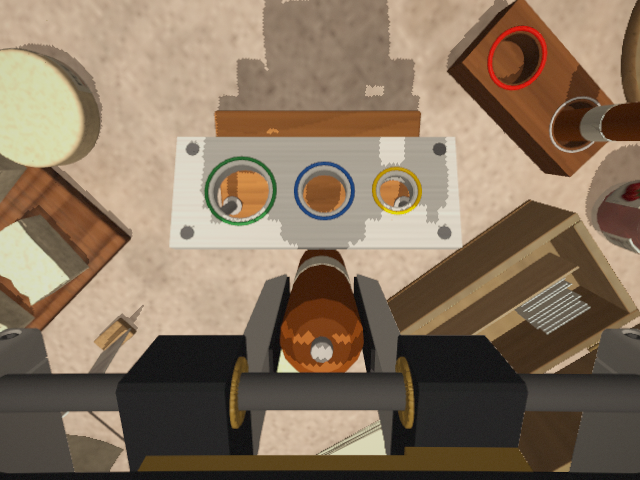

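The picture shows the stick between the fingers at (320,330), touching the plate's upper edge at (320,248) with about 5 N. I'll keep pushing to lean it.

>>> carry_out(
  rows=[
    [1,0.05,0,0,0],
    [1,0.1,0,0,0],
    [1,0.15,0,0,0],
    [1,0.2,0,0,0],
    [1,0.21,0,0,0],
    [1,0.21,0,0,0],
  ],
)

```text
t: 9.93
position: [0.5469, -0.3252, 0.1991]
tool_rot: [0.0, 0.334, 0.942, 0.0]
wrist_force: [0.5, -2.7, 1.4]
width: 0.0354
grasp_force: 30.0
```

```bash
cat >> h.py <<'E'
from scipy.optimize import least_squares
def stick(name=None,rad=.0176):
    """axis of held stick, in tool frame, from the wrist camera: point at tool z=-.019 and tilt angles"""
    s=r.get_state(); im=eyes.get_image("wrist"); 
    if name: save(im,name)
    w=cloud(im,s); q=(w-s["position"])@Rt(s)  # tool frame
    hsv=cv2.cvtColor(im["img"],cv2.COLOR_RGB2HSV)
    k=(abs(q[...,1])<.0165)&(q[...,2]>-.07)&(q[...,2]<.10)&(abs(q[...,0])<.07)&(((hsv[...,0]<16)&(hsv[...,1]>110)))
    P=q[k]
    def f(p,P=P):
        c=np.array([p[0],p[1],-.019]); d=np.array([-np.tan(p[2]),np.tan(p[3]),1]); d/=np.linalg.norm(d)
        v=P-c; return np.linalg.norm(v-np.outer(v@d,d),axis=1)-rad
    best=min((least_squares(f,[0,0,a,0],loss="soft_l1",f_scale=.001) for a in (0,.25,.45)),key=lambda o:o.cost)
    g=abs(f(best.x))<.004; d=np.array([-np.tan(best.x[2]),np.tan(best.x[3]),1]); d/=np.linalg.norm(d)
    t=(P[g]-[best.x[0],best.x[1],-.019])@d
    print("stick: x,y(mm)",np.round(best.x[:2]*1000,1),"lean deg",np.round(np.degrees(best.x[2:]),1),"n",k.sum(),"inl",g.sum(),"extent",np.round(np.percentile(t,[1,99])*1000,1)); return P
E
python3 -c "
from h import *
go([0,0,.3],140.9); stick()"
```

```text
t 9.93 pos [ 0.5469 -0.3252  0.1991] az 140.92 tilt [ 0.  0. -1.] F [ 0.5 -2.7  1.4] q [-0.59  0.5   1.26  0.    1.38 -1.48] w 0.0354
units [ 5.246 -0.769 -0.842] turn 0.0
stick: x,y(mm) [30.5 -0.3] lean deg [-60.7   0.2] n 5105 inl 4694 extent [-55.1 -24.4]
```

```bash
python3 - <<'E'
from h import *
P=stick("w3")
import numpy as np
np.set_printoptions(precision=1,suppress=True)
# profile: mid strip, x vs z in mm
M=P[abs(P[:,1])<.004]*1000
for z in range(-70,100,8):
    m=M[(M[:,2]>=z)&(M[:,2]<z+8)]
    if len(m): print(z,len(m),np.percentile(m[:,0],[2,50,98]))
E
```

```text
stick: x,y(mm) [30.5  0.5] lean deg [-60.7   2.6] n 5097 inl 4687 extent [-55.1 -25.1]
-62 378 [-10.8  -7.1   3.7]
-54 556 [ 3.7  9.6 13.9]
-46 143 [13.  14.4 15.4]
-38 25 [10.5 11.9 13. ]
-30 25 [ 7.5  8.8 10.3]
-22 17 [4.4 6.2 7.3]
-14 18 [1.8 3.1 4.6]
-6 15 [-1.5 -0.1  1.5]
2 12 [-4.1 -3.  -1.3]
10 6 [-5.4 -4.8 -4. ]
50 5 [-22.  -21.2 -19.4]
58 5 [-23.5 -23.3 -22.7]
82 6 [28.1 28.3 28.3]
```

View pics/w3.png

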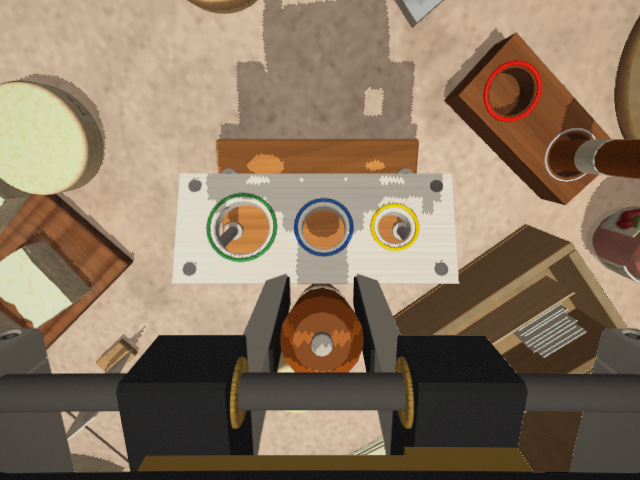

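The stick leans 20°, and it swivels about a point higher in the fingers than I assumed. I'll push a bit further to reach 25.7°.

>>> carry_out(
  rows=[
    [1,0.04,0,0,0],
    [1,0.08,0,0,0],
    [1,0.11,0,0,0],
    [1,0.11,0,0,0],
    [1,0.11,0,0,0],
  ],
)

```text
t: 10.65
position: [0.5366, -0.3169, 0.199]
tool_rot: [-0.0, 0.334, 0.942, 0.0]
wrist_force: [1.0, -0.6, -0.2]
width: 0.0351
grasp_force: 30.0
```

```bash
cat >> h.py <<'E'
def lean():
    """front-side profile of the held stick in the tool frame -> lean, axis x at tool z=-19 mm"""
    s=r.get_state(); im=eyes.get_image("wrist"); w=cloud(im,s); q=(w-s["position"])@Rt(s)*1000
    hsv=cv2.cvtColor(im["img"],cv2.COLOR_RGB2HSV)
    k=(abs(q[...,1])<5)&(q[...,2]>-75)&(q[...,2]<60)&(abs(q[...,0])<50)&(hsv[...,0]<16)&(hsv[...,1]>110); P=q[k]
    # front edge of the top disc = largest x
    i=P[P[:,0]>np.percentile(P[:,0],99)-1][:,2].mean()
    M=P[(P[:,2]>i+2)&(P[:,2]<60)]
    f=least_squares(lambda p:p[0]+p[1]*(M[:,2]+19)-M[:,0],[0,-.4],loss="soft_l1",f_scale=1.)
    a=-f.x[1]; c=1/np.hypot(1,a); D=P[(P[:,2]<i-1)&(P[:,0]<f.x[0]+30)]
    print("lean",round(np.degrees(np.arctan(a)),1),"axis x at grasp",round(f.x[0]-17.6/c,1),"edge z",round(i,1),"front x there",round(f.x[0]-a*(i+19),1),"n",len(M),"y mean",round(P[(P[:,2]<i+20)][:,1].mean(),1))
E
python3 -c "
from h import *
go([0,0,.3],140.9); lean()"
```

```text
t 10.65 pos [ 0.5366 -0.3169  0.199 ] az 140.92 tilt [ 0.  0. -1.] F [ 1.  -0.6 -0.2] q [-0.59  0.47  1.3   0.    1.37 -1.48] w 0.0351
units [ 5.136 -0.769 -0.842] turn 0.0
lean 24.6 axis x at grasp -14.7 edge z -42.4 front x there 15.4 n 9 y mean 0.2
```

>>> carry_out(
  rows=[
    [1,0,0,-0.2,0],
    [1,0,0,-0.5,0],
    [1,0,0,-0.6,0],
    [1,0,0,-0.6,0],
  ],
)

```text
t: 11.2
position: [0.5366, -0.3169, 0.2705]
tool_rot: [-0.0, 0.334, 0.942, 0.0]
wrist_force: [0.3, -0.1, -2.3]
width: 0.0354
grasp_force: 30.0
```

```bash
cat >> h.py <<'E'
def axis(name=None,th=.43,x0=-14.,rad=17.6):
    """refined: fit axis of the cylinder side (any colour) near the prior, tool frame, mm"""
    s=r.get_state(); im=eyes.get_image("wrist"); w=cloud(im,s); q=((w-s["position"])@Rt(s)*1000).reshape(-1,3); q=q[~np.isnan(q[:,0])]
    if name: save(im,name)
    def dist(p,Q):
        d=np.array([-np.tan(p[1]),np.tan(p[3]),1]); d/=np.linalg.norm(d); v=Q-[p[0],p[2],-19]; t=v@d
        return np.linalg.norm(v-np.outer(t,d),axis=1)-rad,t
    p=np.array([x0,th,0,0])
    for tol in (6,4,3):
        e,t=dist(p,q); M=q[(abs(e)<tol)&(t>-25)&(t<85)&(abs(q[:,1])<15)]
        p=least_squares(lambda p:dist(p,M)[0],p,loss="soft_l1",f_scale=.7).x
    e,t=dist(p,M); d=np.array([-np.tan(p[1]),np.tan(p[3]),1]); d/=np.linalg.norm(d)
    # top disc: points inside the cylinder, near t=-36
    v=q-[p[0],p[2],-19]; tt=v@d; rr=np.linalg.norm(v-np.outer(tt,d),axis=1); D=tt[(rr<15)&(rr>8)&(tt<-20)&(tt>-50)]
    top=np.median(D); F=np.array([p[0],p[2],-19])+(top+140)*d
    print("axis x,y",p[0].round(1),p[2].round(1),"lean",np.degrees(p[[1,3]]).round(1),"n",len(M),"t",np.percentile(t,[1,99]).round(),"rms",e.std().round(2),"top",top.round(1),len(D),"foot(tool mm)",F.round(1)); 
    Fw=s["position"]+Rt(s)@F/1000; a=-(Rt(s)@d); print("foot world",Fw.round(4),"axis up",a.round(3)); return Fw,a,F
E
python3 -c "
from h import *
go([0,0,.3],140.9); Fw,a,F=axis()
n=np.array([-.336,.2728,.9015])
for H in ([.5649,-.272,.1316],[.5321,-.3123,.1318],[.4944,-.3588,.1318]): 
    print('to foot 10mm above:',np.round(Rt(r.get_state()).T@(np.array(H)+.010*n-Fw)/.12,3))
print(np.degrees(np.arccos(a@n)))"
```

```text
t 11.2 pos [ 0.5366 -0.3169  0.2705] az 140.92 tilt [-0.  0. -1.] F [ 0.3 -0.1 -2.3] q [-0.59  0.43  1.19  0.    1.52 -1.48] w 0.0354
units [ 5.136 -0.769 -0.245] turn 0.0Traceback (most recent call last):
  File "<string>", line 3, in <module>
    go([0,0,.3],140.9); Fw,a,F=axis()
                               ~~~~^^
  File "h.py", line 65, in axis
    print("axis x,y",p[0].round(1),p[2].round(1),"lean",np.degrees(p[[1,3]]).round(1),"n",len(M),"t",np.percentile(t,[1,99]).round(),"rms",e.std().round(2),"top",top.round(1),len(D),"foot(tool mm)",F.round(1));
                                                                                                     ~~~~~~~~~~~~~^^^^^^^^^^
    return _quantile_unchecked(
        a, q, axis, out, overwrite_input, method, keepdims, weights)
    return _ureduce(a,
                    func=_quantile_ureduce_func,
    ...<5 lines>...
                    overwrite_input=overwrite_input,
                    method=method)
    r = func(a, **kwargs)
    result = _quantile(arr,
                       quantiles=q,
    ...<2 lines>...
                       out=out,
                       weights=wgt)
    slices_having_nans = np.isnan(arr[-1, ...])
                                  ~~~^^^^^^^^^
IndexError: index -1 is out of bounds for axis 0 with size 0
```

```bash
cat >> h.py <<'E'
def disc(name=None):
    """held stick from its top disc (excluding the clip): tool frame, mm"""
    s=r.get_state(); im=eyes.get_image("wrist"); w=cloud(im,s); q=((w-s["position"])@Rt(s)*1000)
    if name: save(im,name)
    hsv=cv2.cvtColor(im["img"],cv2.COLOR_RGB2HSV)
    k=(abs(q[...,1])<17.5)&(q[...,2]>-75)&(q[...,2]<-30)&(abs(q[...,0])<40)&(hsv[...,0]<16)&(hsv[...,1]>110); P=q[k]; A=np.c_[P[:,:2],np.ones(len(P))]
    f=least_squares(lambda p:(A@p-P[:,2]),[.4,0,-50],loss="soft_l1",f_scale=.5).x
    g=abs(A@f-P[:,2])<2; D=P[g]; n=np.array([f[0],f[1],-1]); n/=np.linalg.norm(n)
    e=np.array([1,0,f[0]]); e/=np.linalg.norm(e); u=D@e
    lo,hi=np.percentile(u[abs(D[:,1])<4],[.5,99.5]); xc=(lo+hi)/2*e[0]+0; 
    xs=D[abs(D[:,1])<4][:,0]; xl,xh=np.percentile(xs,[.5,99.5]); xm=(xl+xh)/2
    c=np.array([xm,0,f@[xm,0,1]]); F=c-140*n
    print("lean",np.degrees(np.arctan2(n[0],-n[2])).round(1),np.degrees(np.arcsin(n[1])).round(1),"n",len(P),len(D),"x",xl.round(1),xh.round(1),"diam",(hi-lo).round(1),"ymid",np.percentile(D[:,1],[1,99]).round(1),"top",c.round(1),"foot",F.round(1))
    Q=Rt(s); return s["position"]+Q@F/1000, Q@n, F
E
python3 -c "
from h import *
Fw,a,F=disc('w4'); print(Fw,a)
n=np.array([-.336,.2728,.9015])
for H in ([.5649,-.272,.1316],[.5321,-.3123,.1318],[.4944,-.3588,.1318]): 
    print('to foot 10mm above:',np.round(Rt(r.get_state()).T@(np.array(H)+.010*n-Fw)/.12,3))
print(np.degrees(np.arccos(a@n)))"
```

```text
lean 26.9 0.2 n 4852 3229 x -10.9 13.7 diam 27.6 ymid [-14.3  13.4] top [  1.4   0.  -52.9] foot [-61.9  -0.5  71.9]
[ 0.58400845 -0.35619175  0.19753343] [-0.34748071  0.2873595   0.89257026]
to foot 10mm above: [0.601 0.444 0.476]
to foot 10mm above: [0.601 0.011 0.474]
to foot 10mm above: [ 0.601 -0.488  0.474]
1.1536953878791743
```

View pics/w4.png

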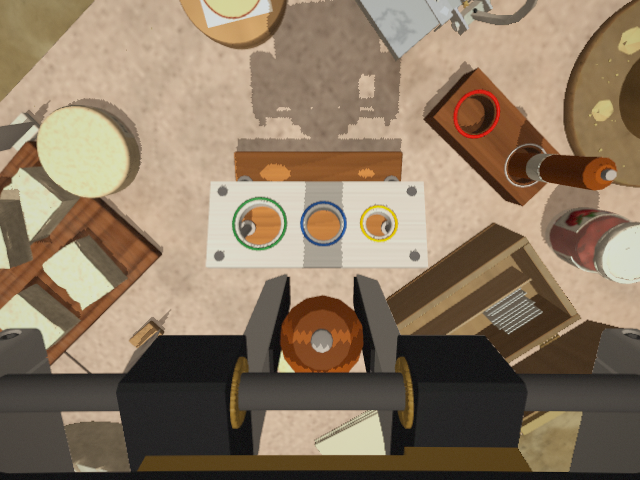

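The picture shows the stick's top disc at (322,340), with the holes in front at (260,223), (323,223) and (379,223). The lean is about 26°, square to the plate within roughly 1°. Next I'm going above the yellow hole.

>>> carry_out(
  rows=[
    [1,0.2,0.2,0,0],
    [1,0.4,0.4,0,0],
    [1,0.59,0.445,0.1,0],
    [1,0.59,0.445,0.3,0],
    [1,0.59,0.445,0.45,0],
    [1,0.59,0.445,0.45,0],
    [1,0.59,0.445,0.45,0],
  ],
)

```text
t: 12.18
position: [0.5154, -0.231, 0.2171]
tool_rot: [0.0, 0.335, 0.942, 0.0]
wrist_force: [1.1, 0.2, -1.8]
width: 0.035
grasp_force: 30.0
```

```bash
python3 -c "
from h import *
go([0,0,.3],140.9); Fw,a,F=disc(); print(Fw,a)
s=r.get_state()
for c in ('top','scene'):
    im=eyes.get_image(c); Rc=np.array(im['rvec']); K=np.array([[im['fx'],0,im['cx']],[0,im['fy'],im['cy']],[0,0,1]])
    p=cv2.projectPoints(np.array([[.5649,-.272,.1316],Fw,Fw+.14*a]),Rc,np.array(im['tvec']),K,np.array([im['k1'],0,0,0,0]))[0][:,0]
    print(c,p.round(1)); x,y=p[1].astype(int)
    k=im['img'][max(y-70,0):y+50,x-70:x+70]; cv2.imwrite(f'pics/{c}y.png',cv2.resize(k[:,:,::-1],None,fx=4,fy=4,interpolation=cv2.INTER_CUBIC)); print('origin',x-70,y-70)
a=cv2.imread('pics/topy.png');b=cv2.imread('pics/sceney.png'); h=min(a.shape[0],b.shape[0]); o=cv2.hconcat([a[:h],b[:h]]); cv2.imwrite('pics/y.png',cv2.resize(o,(800,int(800*h/o.shape[1]))))
"
```

```text
t 12.18 pos [ 0.5154 -0.231   0.2171] az 140.91 tilt [ 0. -0. -1.] F [ 1.1  0.2 -1.8] q [-0.49  0.32  1.46  0.    1.36 -1.37] w 0.035
units [ 4.547 -1.214 -0.691] turn 0.0
lean 27.0 0.3 n 4838 3231 x -11.0 14.1 diam 28.4 ymid [-14.   13.3] top [  1.6   0.  -52.9] foot [-61.9  -0.8  71.9]
[ 0.56293371 -0.27066402  0.14521414] [-0.34820707  0.29052409  0.8912618 ]
top [[397.7 229.4]
 [398.  229. ]
 [388.8 239. ]]
origin 327 159
scene [[342.4 216.6]
 [342.7 212.7]
 [348.4 180.7]]
origin 272 142
```

View pics/y.png

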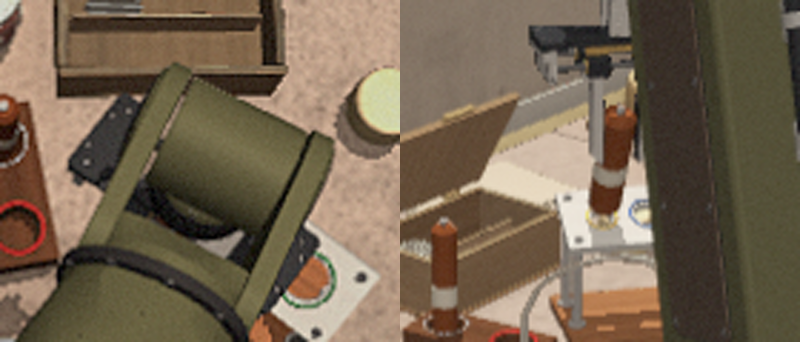

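```bash
cat >> h.py <<'E'
N=np.array([-.336,.2728,.9015]); HY,HB,HG=np.array([[.5649,-.272,.1316],[.5321,-.3123,.1318],[.4944,-.3588,.1318]])
def far(Fw,a,rad=.0176,cam="scene",lo=.01,hi=.135):
    """refit axis of held stick from a fixed camera; Fw,a prior (foot, axis)"""
    s=r.get_state(); im=eyes.get_image(cam); q=cloud(im,s); hsv=cv2.cvtColor(im["img"],cv2.COLOR_RGB2HSV); br=((hsv[...,0]<16)&(hsv[...,1]>100)).reshape(-1)|True
    q=q.reshape(-1,3)[br]; q=q[~np.isnan(q[:,0])]; a=a/np.linalg.norm(a)
    e1=np.cross(a,[0,0,1]); e1/=np.linalg.norm(e1); e2=np.cross(a,e1); F0=Fw.copy(); a0=a
    def ax(p): d=a0+p[2]*e1+p[3]*e2; return F0+p[0]*e1+p[1]*e2, d/np.linalg.norm(d)
    def dist(p,Q):
        c,d=ax(p); v=Q-c; t=v@d; return np.linalg.norm(v-np.outer(t,d),axis=1)-rad,t
    p=np.zeros(4)
    for tol in (.012,.008,.005):
        e,t=dist(p,q); M=q[(abs(e)<tol)&(t>lo)&(t<hi)&(q[:,2]>.14)]
        p=least_squares(lambda p:dist(p,M)[0],p,loss="soft_l1",f_scale=.0015).x
    c,d=ax(p); print(cam,"n",len(M),"rms",dist(p,M)[0].std().round(4),"foot",c.round(4),"axis",d.round(3),"ang to N",np.degrees(np.arccos(d@N)).round(1),"lean",np.degrees(np.arctan2(-d[:2]@[.776,-.631],d[2])).round(1)); return c,d
def off(Fw,H):
    e1=np.array([.776*.9015,-.631*.9015,.4328]); e2=np.array([.631,.776,0]); d=Fw-H; print("foot rel hole mm: up-slope",(d@e1*1000).round(1),"row",(d@e2*1000).round(1),"normal",(d@N*1000).round(1))
E
python3 -c "
from h import *
Fw,a,F=disc(); off(Fw,HY); c,d=far(Fw,a); off(c,HY)
c,d=far(Fw,a,lo=.03); off(c,HY)"
```

```text
lean 26.6 0.3 n 4831 3225 x -11.0 14.0 diam 28.0 ymid [-14.   13.3] top [  1.5   0.  -52.9] foot [-61.3  -0.7  72.2]
foot rel hole mm: up-slope 3.3 row 0.0 normal 13.6
scene n 320 rms 0.0022 foot [ 0.5592 -0.2659  0.1425] axis [-0.33   0.261  0.907] ang to N 0.8 lean 24.9
foot rel hole mm: up-slope -2.7 row 1.1 normal 13.5
scene n 266 rms 0.0023 foot [ 0.5584 -0.2665  0.1424] axis [-0.33   0.271  0.904] ang to N 0.3 lean 25.3
foot rel hole mm: up-slope -3.0 row 0.2 normal 13.5
```

>>> carry_out(
  rows=[
    [1,-0.018,0,0.038,0],
    [1,-0.036,0,0.075,0],
    [1,-0.036,0,0.075,0],
    [1,-0.036,0,0.075,0],
  ],
)

```text
t: 12.98
position: [0.5187, -0.2336, 0.2078]
tool_rot: [-0.0, 0.334, 0.942, -0.0]
wrist_force: [0.1, -0.5, -1.0]
width: 0.0355
grasp_force: 30.0
```

>>> carry_out(
  rows=[
    [1,-0.004,0,0.008,0],
    [1,-0.008,0,0.016,0],
    [1,-0.008,0,0.016,0],
  ],
)

```text
t: 13.35
position: [0.5194, -0.2342, 0.2058]
tool_rot: [-0.0, 0.334, 0.942, 0.0]
wrist_force: [0.3, 0.2, -1.8]
width: 0.0353
grasp_force: 30.0
```

>>> carry_out(
  rows=[
    [1,-0.004,0,0.008,0],
    [1,-0.008,0,0.016,0],
    [1,-0.008,0,0.016,0],
  ],
)

```text
t: 13.72
position: [0.5201, -0.2348, 0.2039]
tool_rot: [-0.0, 0.334, 0.942, 0.0]
wrist_force: [0.2, -0.4, -1.1]
width: 0.0352
grasp_force: 30.0
```

>>> carry_out(
  rows=[
    [1,-0.004,0,0.008,0],
    [1,-0.004,0,0.008,0],
  ],
)

```text
t: 13.98
position: [0.5206, -0.2351, 0.2032]
tool_rot: [0.0, 0.334, 0.942, 0.0]
wrist_force: [-2.3, 1.1, 2.5]
width: 0.0352
grasp_force: 30.0
```

>>> carry_out(
  rows=[
    [1,-0.002,0,0.004,0],
    [1,-0.004,0,0.008,0],
    [1,-0.004,0,0.008,0],
  ],
)

```text
t: 14.35
position: [0.5209, -0.2353, 0.2034]
tool_rot: [0.0, 0.334, 0.942, -0.0]
wrist_force: [-6.5, 4.7, 12.2]
width: 0.0352
grasp_force: 30.0
```

```bash
python3 -c "
from h import *
go([0,0,.3]); Fw,a,F=disc(); off(Fw,HY); c,d=far(Fw,a,lo=.03); off(c,HY)"
```

```text
t 14.35 pos [ 0.5209 -0.2353  0.2034] az 140.92 tilt [ 0.001 -0.    -1.   ] F [-6.5  4.7 12.2] q [-0.49  0.35  1.46  0.    1.33 -1.38] w 0.0352
units [ 4.605 -1.214 -0.809] turn 0
lean 26.8 0.2 n 4836 3217 x -11.0 14.0 diam 28.0 ymid [-14.3  13. ] top [  1.5   0.  -53. ] foot [-61.6  -0.5  72. ]
foot rel hole mm: up-slope 3.9 row 0.3 normal -2.0
scene n 269 rms 0.0023 foot [ 0.5642 -0.2708  0.1286] axis [-0.328  0.267  0.906] ang to N 0.6 lean 25.0
foot rel hole mm: up-slope -2.5 row 0.5 normal -2.2
```

Yellow refuses it: about 15 N along the plate's normal, with no penetration. On to blue.

>>> carry_out(
  rows=[
    [1,0.018,0,-0.038,0],
    [1,0.043,0,-0.09,0],
    [1,0.043,-0.2,-0.09,0],
    [1,0.043,-0.433,-0.09,0],
    [1,0.043,-0.433,-0.09,0],
    [1,0.025,-0.433,-0.05,0],
    [1,0.011,-0.433,-0.023,0],
    [1,0.011,-0.433,-0.023,0],
    [1,0.011,-0.433,-0.023,0],
  ],
)

```text
t: 15.58
position: [0.4873, -0.2747, 0.2048]
tool_rot: [-0.0, 0.334, 0.942, 0.0]
wrist_force: [0.2, -0.9, -1.1]
width: 0.0354
grasp_force: 30.0
```

>>> carry_out(
  rows=[
    [1,-0.004,0,0.008,0],
    [1,-0.007,0,0.015,0],
    [1,-0.007,0,0.015,0],
  ],
)

```text
t: 15.95
position: [0.4878, -0.2755, 0.203]
tool_rot: [-0.0, 0.334, 0.942, 0.0]
wrist_force: [-0.4, -0.8, -1.6]
width: 0.0356
grasp_force: 30.0
```

>>> carry_out(
  rows=[
    [1,-0.004,0,0.008,0],
    [1,-0.004,0,0.008,0],
  ],
)

```text
t: 16.2
position: [0.4881, -0.2757, 0.202]
tool_rot: [-0.0, 0.334, 0.942, 0.0]
wrist_force: [-0.7, 0.8, -0.6]
width: 0.0352
grasp_force: 30.0
```

>>> carry_out(
  rows=[
    [1,-0.004,0,0.008,0],
    [1,-0.004,0,0.008,0],
  ],
)

```text
t: 16.45
position: [0.4885, -0.276, 0.2015]
tool_rot: [0.0, 0.334, 0.942, 0.0]
wrist_force: [-3.1, 3.5, 4.8]
width: 0.0354
grasp_force: 30.0
```

>>> carry_out(
  rows=[
    [1,-0.003,0,0.006,0],
    [1,-0.003,0,0.006,0],
    [1,-0.003,0,0.006,0],
  ],
)

```text
t: 16.82
position: [0.4888, -0.2762, 0.2015]
tool_rot: [0.0, 0.334, 0.942, -0.0]
wrist_force: [-6.0, 4.7, 10.2]
width: 0.0354
grasp_force: 30.0
```

```bash
python3 -c "
from h import *
go([0,0,.3]); Fw,a,F=disc(); off(Fw,HB); c,d=far(Fw,a,lo=.03); off(c,HB); c,d=far(Fw,a,lo=.03,cam='top')"
```

```text
t 16.82 pos [ 0.4888 -0.2762  0.2015] az 140.92 tilt [ 0.001 -0.    -1.   ] F [-6.   4.7 10.2] q [-0.58  0.33  1.49  0.    1.32 -1.47] w 0.0354
units [ 4.613 -0.781 -0.825] turn 0
lean 26.3 0.3 n 4818 3208 x -10.9 13.9 diam 27.9 ymid [-14.  13.] top [  1.5   0.  -53. ] foot [-60.6  -0.7  72.4]
foot rel hole mm: up-slope 2.7 row 0.0 normal -4.3
scene n 95 rms 0.0027 foot [ 0.529  -0.3193  0.128 ] axis [-0.282  0.444  0.85 ] ang to N 10.7 lean 30.4
foot rel hole mm: up-slope 0.2 row -7.4 normal -4.3
top n 0 rms nan foot [ 0.5355 -0.315   0.1291] axis [-0.342  0.284  0.896] ang to N 0.8 lean 26.4
  ret = _var(a, axis=axis, dtype=dtype, out=out, ddof=ddof,
  arrmean = um.true_divide(arrmean, div, out=arrmean,
  ret = ret.dtype.type(ret / rcount)
```

Blue also refuses it, about 2 mm in at around 13 N, so the bevel is seated and the stick is well centred. On to green.

>>> carry_out(
  rows=[
    [1,0.02,0,-0.04,0],
    [1,0.054,0,-0.113,0],
    [1,0.054,-0.2,-0.113,0],
    [1,0.054,-0.499,-0.113,0],
    [1,0.054,-0.499,-0.113,0],
    [1,0.03,-0.499,-0.06,0],
    [1,0.014,-0.499,-0.03,0],
    [1,0.014,-0.499,-0.03,0],
    [1,0.014,-0.499,-0.03,0],
  ],
)

```text
t: 18.1
position: [0.45, -0.3215, 0.204]
tool_rot: [0.0, 0.334, 0.942, 0.0]
wrist_force: [0.4, -0.2, -2.1]
width: 0.0351
grasp_force: 30.0
```

>>> carry_out(
  rows=[
    [1,-0.007,0,0.015,0],
    [1,-0.014,0,0.03,0],
    [1,-0.022,0,0.045,0],
    [1,-0.022,0,0.045,0],
  ],
)

```text
t: 18.6
position: [0.4518, -0.3234, 0.1984]
tool_rot: [-0.0, 0.335, 0.942, 0.0]
wrist_force: [-0.1, -0.0, -1.1]
width: 0.0351
grasp_force: 30.0
```

>>> carry_out(
  rows=[
    [1,-0.011,0,0.022,0],
    [1,-0.022,0,0.045,0],
    [1,-0.033,0,0.068,0],
    [1,-0.043,0,0.09,0],
    [1,-0.043,0,0.09,0],
  ],
)

```text
t: 19.23
position: [0.4558, -0.3266, 0.1875]
tool_rot: [-0.0, 0.334, 0.942, 0.0]
wrist_force: [0.1, -0.0, -1.3]
width: 0.0349
grasp_force: 30.0
```

```bash
python3 -c "
from h import *
go([0,0,.3]); Fw,a,F=disc(); off(Fw,HG)"
```

```text
t 19.23 pos [ 0.4558 -0.3266  0.1875] az 140.92 tilt [-0.  0. -1.] F [ 0.1 -0.  -1.3] q [-0.69  0.34  1.51  0.    1.29 -1.58] w 0.0349
units [ 4.665 -0.282 -0.935] turn 0
lean 26.8 0.4 n 4832 3225 x -10.9 13.9 diam 28.0 ymid [-14.3  13.4] top [  1.5   0.  -52.9] foot [-61.6  -0.9  72.1]
foot rel hole mm: up-slope 3.1 row -0.3 normal -19.6
```

>>> carry_out(
  rows=[
    [1,-0.014,0,0.03,0],
    [1,-0.029,0,0.06,0],
    [1,-0.043,0,0.09,0],
    [1,-0.058,0,0.12,0],
    [1,-0.072,0,0.15,0],
    [1,-0.087,0,0.18,0],
    [1,-0.087,0,0.18,0],
  ],
)

```text
t: 20.15
position: [0.4639, -0.3332, 0.1658]
tool_rot: [-0.0, 0.334, 0.942, 0.0]
wrist_force: [0.0, -0.5, -1.3]
width: 0.0349
grasp_force: 30.0
```

>>> carry_out(
  rows=[
    [1,-0.011,0,0.022,0],
    [1,-0.023,0,0.048,0],
    [1,-0.023,0,0.048,0],
    [1,-0.023,0,0.048,0],
  ],
)

```text
t: 20.65
position: [0.466, -0.335, 0.1605]
tool_rot: [-0.0, 0.334, 0.942, 0.0]
wrist_force: [-0.0, -0.1, -2.1]
width: 0.0356
grasp_force: 30.0
```

```bash
python3 -c "
from h import *
go([0,0,.3]); Fw,a,F=disc(); off(Fw,HG)"
```

```text
t 20.65 pos [ 0.466  -0.335   0.1605] az 140.92 tilt [-0.  0. -1.] F [-0.  -0.1 -2.1] q [-0.69  0.39  1.51  0.    1.24 -1.58] w 0.0356
units [ 4.774 -0.282 -1.163] turn 0
lean 26.9 0.2 n 4837 3261 x -10.9 14.1 diam 28.2 ymid [-14.1  13.1] top [  1.6   0.  -52.9] foot [-61.8  -0.6  71.9]
foot rel hole mm: up-slope 3.6 row 0.1 normal -49.7
```

It went about 48 mm through green with no force. Now I'm drawing it out.

>>> carry_out(
  rows=[
    [1,0.036,0,-0.075,0],
    [1,0.072,0,-0.15,0],
    [1,0.108,0,-0.225,0],
    [1,0.145,0,-0.3,0],
    [1,0.181,0,-0.375,0],
    [1,0.217,0,-0.45,0],
    [1,0.236,0,-0.49,0],
    [1,0.265,0,-0.55,0],
    [1,0.265,0,-0.55,0],
  ],
)

```text
t: 21.82
position: [0.4414, -0.3149, 0.227]
tool_rot: [0.0, 0.334, 0.942, -0.0]
wrist_force: [-0.3, -0.7, -1.2]
width: 0.0351
grasp_force: 30.0
```

```bash
python3 -c "
from h import *
go([0,0,.3]); Fw,a,F=disc(); off(Fw,HG); off(Fw,HB)"
```

```text
t 21.82 pos [ 0.4414 -0.3149  0.227 ] az 140.92 tilt [ 0.001 -0.001 -1.   ] F [-0.3 -0.7 -1.2] q [-0.69  0.27  1.51  0.    1.36 -1.58] w 0.0351
units [ 4.509 -0.282 -0.612] turn 0
lean 26.7 0.2 n 4833 3215 x -11.0 13.8 diam 27.8 ymid [-14.3  13.1] top [  1.4   0.  -53. ] foot [-61.5  -0.6  72.1]
foot rel hole mm: up-slope 3.5 row 0.1 normal 24.1
foot rel hole mm: up-slope 3.6 row -59.8 normal 24.0
```

>>> carry_out(
  rows=[
    [1,0.2,0,0,0],
    [1,0.4,0,0,0],
    [1,0.51,0,0,0],
    [1,0.51,0,0.2,0],
    [1,0.51,0,0.4,0],
    [1,0.51,0,0.5,0],
    [1,0.51,0,0.5,0],
  ],
)

```text
t: 22.75
position: [0.3938, -0.2763, 0.1661]
tool_rot: [-0.001, 0.335, 0.942, 0.0]
wrist_force: [0.6, 0.1, -2.3]
width: 0.0354
grasp_force: 30.0
```

```bash
python3 -c "
from h import *
s=r.get_state(); d=s['position']-HB; print('b',d@[.776,-.631,0]); go([0,0,.3],140.9)"
```

```text
b -0.13002762775314136
t 22.75 pos [ 0.3938 -0.2763  0.1661] az 140.91 tilt [-0.001  0.001 -1.   ] F [ 0.6  0.1 -2.3] q [-0.69  0.19  1.76 -0.    1.2  -1.58] w 0.0354
units [ 4.    -0.282 -1.111] turn 0.0
```

>>> carry_out(
  rows=[
    [1,-0.1,0,0,0],
    [1,-0.16,0,0,0],
    [1,-0.21,0,0,0],
    [1,-0.26,0,0,0],
    [1,-0.31,0,0,0],
    [1,-0.36,0,0,0],
    [1,-0.41,0,0,0],
    [1,-0.46,0,0,0],
    [1,-0.51,0,0,0],
    [1,-0.56,0,0,0],
    [1,-0.56,0,0,0],
  ],
)

```text
t: 24.12
position: [0.4461, -0.3187, 0.1663]
tool_rot: [-0.0, 0.334, 0.942, 0.0]
wrist_force: [-3.9, 3.1, -1.0]
width: 0.0355
grasp_force: 30.0
```

```bash
python3 -c "
from h import *
s=r.get_state(); d=s['position']-HB; print('b',d@[.776,-.631,0]); go([0,0,.3],140.9); disc('w5')
try: axis(th=.1,x0=-4)
except Exception as e: print(e)"
```

```text
b -0.06264318859291933
t 24.12 pos [ 0.4461 -0.3187  0.1663] az 140.92 tilt [-0.001  0.001 -1.   ] F [-3.9  3.1 -1. ] q [-0.69  0.33  1.57  0.    1.24 -1.58] w 0.0355
units [ 4.561 -0.282 -1.11 ] turn 0.0
lean 15.1 0.3 n 5494 2718 x -12.5 17.4 diam 30.8 ymid [-15.2  14.2] top [  2.5   0.  -53.4] foot [-34.1  -0.7  81.8]
axis x,y -2.9 -0.5 lean [4.7 0. ] n 2575 t [-24.  83.] rms 0.25 top -36.0 2679 foot(tool mm) [-11.4  -0.5  84.6]
foot world [ 0.4546 -0.3263  0.0817] axis up [-0.063  0.051  0.997]
```

>>> carry_out(
  rows=[
    [1,-0.03,0,0,0],
    [1,-0.06,0,0,0],
    [1,-0.075,0,0,0],
    [1,-0.075,0,0,0],
    [1,-0.075,0,0,0],
  ],
)

```text
t: 24.85
position: [0.4529, -0.3242, 0.1666]
tool_rot: [-0.0, 0.334, 0.942, 0.0]
wrist_force: [-5.6, 3.9, 2.4]
width: 0.0353
grasp_force: 30.0
```

```bash
python3 -c "
from h import *
go([0,0,.3],140.9); axis(th=.0,x0=0)"
```

```text
t 24.85 pos [ 0.4529 -0.3242  0.1666] az 140.92 tilt [-0.001  0.    -1.   ] F [-5.6  3.9  2.4] q [-0.69  0.35  1.55  0.    1.24 -1.58] w 0.0353
units [ 4.634 -0.282 -1.109] turn 0.0
axis x,y 0.2 -0.5 lean [ 0.4 -0. ] n 3190 t [-24.  82.] rms 0.27 top -36.2 2560 foot(tool mm) [-0.5 -0.5 84.8]
foot world [ 0.4529 -0.3249  0.0818] axis up [-0.005  0.004  1.   ]
```

>>> carry_out(
  rows=[
    [1,0.15,0,0,0],
    [1,0.25,0,-0.3,0],
    [1,0.3,0.2,-0.7,0],
    [1,0.5,0.5,-0.9,0],
    [1,0.7,0.8,-0.9,0],
    [1,0.7,1,-0.9,0],
    [1,0.7,1,-0.9,0],
  ],
)

```text
t: 25.78
position: [0.4644, -0.1776, 0.2748]
tool_rot: [0.001, 0.333, 0.943, -0.0]
wrist_force: [-0.9, 0.2, -1.9]
width: 0.0353
grasp_force: 30.0
```

>>> carry_out(
  rows=[
    [1,0.25,0.35,0,0],
    [1,0.5,0.7,0,0],
    [1,0.7,1,0,0],
    [1,0.7,1,0,0],
  ],
)

```text
t: 26.28
position: [0.4742, -0.031, 0.2746]
tool_rot: [0.001, 0.333, 0.943, 0.0]
wrist_force: [0.5, -0.4, -0.7]
width: 0.035
grasp_force: 30.0
```

>>> carry_out(
  rows=[
    [1,0.25,0.35,0,0],
    [1,0.5,0.7,0,0],
    [1,0.7,1,0,0],
    [1,0.7,1,0,0],
    [1,0.7,1,0,0],
  ],
)

```text
t: 26.9
position: [0.4847, 0.1126, 0.2744]
tool_rot: [0.0, 0.335, 0.942, -0.0]
wrist_force: [-0.5, -0.6, -1.4]
width: 0.0351
grasp_force: 30.0
```

```bash
python3 -c "
from h import *
go([.489,.248,.20]); axis('w6',th=.0,x0=0)
for c in ('wrist','top'):
  im=eyes.get_image(c)
  for n in ('cell_wide','cell_middle','cell_narrow'):
    print(c,n,[(np.round(d['position'],4),round(d['p'],2)) for d in spotter.landmark_of(c,n)[:2]])
"
```

```text
t 26.9 pos [0.4847 0.1126 0.2744] az 140.87 tilt [ 0. -0. -1.] F [-0.5 -0.6 -1.4] q [ 0.15  0.14  1.56 -0.    1.45 -0.73] w 0.0351
units [0.684 0.898 0.62 ] turn 0
axis x,y 0.1 -0.5 lean [ 0.6 -0. ] n 3182 t [-25.  82.] rms 0.27 top -36.2 2605 foot(tool mm) [-1.  -0.5 84.8]
foot world [0.4851 0.1116 0.1896] axis up [-0.008  0.007  1.   ]
wrist cell_wide [(array([0.495 , 0.2497, 0.0049]), 0.82)]
wrist cell_middle [(array([0.4533, 0.2868, 0.0026]), 0.76), (array([ 0.5596, -0.1182,  0.0161]), 0.39)]
wrist cell_narrow [(array([0.4244, 0.33  , 0.0025]), 0.75)]
top cell_wide [(array([0.4898, 0.2492, 0.0091]), 0.59), (array([ 0.5652, -0.2751,  0.1331]), 0.23)]
top cell_middle [(array([0.421 , 0.3313, 0.0025]), 0.53)]
top cell_narrow [(array([0.4222, 0.3305, 0.0037]), 0.97)]
```

View pics/w6.png

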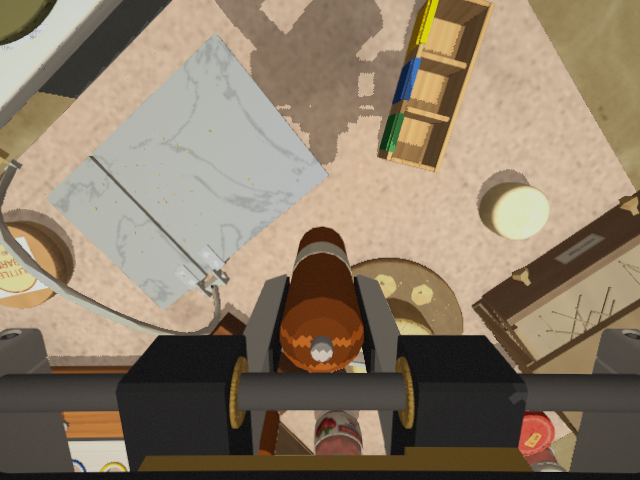

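The picture shows the crate at upper right with the green cell at (415,135), and the stick upright in the fingers. I'll fix the cell centre from the rim's depth points.

```bash
python3 - <<'E'
from h import *
np.set_printoptions(precision=1,suppress=True)
for c in ("wrist","top"):
    s=r.get_state(); w=cloud(eyes.get_image(c),s)
    k=(np.hypot(w[...,0]-.456,w[...,1]-.29)<.12)&(w[...,2]>.058)&(w[...,2]<.072); P=w[k]
    (cx,cy),sz,an=cv2.minAreaRect((P[:,:2]*1000).astype(np.float32)); print(c,len(P),np.array([cx,cy]),np.array(sz),an)
    u=np.array([.065,-.084]);u/=np.hypot(*u)
    k=(np.hypot(w[...,0]-.490,w[...,1]-.249)<.04)&(w[...,2]<.012)&(w[...,2]>.002)
    q=w[k][:,:2]*1000; v=np.array([-u[1],u[0]])
    A=np.c_[(P[:,:2]*1000-[490,249])@u,(P[:,:2]*1000-[490,249])@v]
    for lo in range(-60,45,5):
        m=(A[:,0]>=lo)&(A[:,0]<lo+5); 
        if c=="wrist": print(lo,m.sum(),np.percentile(A[m,1],[3,50,97]) if m.sum() else "")
E
```

```text
wrist 2904 [454.4 287.8] [ 63.5 165.2] 37.531105041503906
-60 82 [-34.9 -28.7  26.3]
-55 86 [-34.8 -28.3  25.9]
-50 79 [-34.7 -28.9  26.4]
-45 80 [-34.6 -28.9  26.5]
-40 81 [-35.1 -28.5  26. ]
-35 72 [-33.9  20.8  26.1]
-30 69 [-33.6  14.1  25.3]
-25 65 [-33.7  20.7  24.7]
-20 67 [-34.4 -28.8  25.3]
-15 75 [-35.7 -29.4  24.9]
-10 70 [-34.6 -28.9  25.3]
-5 71 [-34.5 -28.6  25.3]
0 67 [-35.5 -29.4  24.5]
5 67 [-35.4 -29.6  24.9]
10 65 [-34.7 -28.7  24.3]
15 67 [-34.8 -28.9  25.2]
20 55 [-34.   20.5  24.8]
25 251 [-33.2  -5.9  23.5]
30 7 [-5.6  7.1 20.9]
35 0 
40 0 
top 237 [457.1 290.2] [ 64.7 167.5] 38.3128776550293
```

>>> carry_out(
  rows=[
    [1,0.25,0.3,0,0],
    [1,0.5,0.6,0,0],
    [1,0.69,0.89,0,0],
    [1,0.69,0.89,0.1,0],
    [1,0.69,0.89,0.5,0],
    [1,0.69,0.89,0.8,0],
    [1,0.69,0.89,0.8,0],
    [1,0.69,0.89,0.8,0],
  ],
)

```text
t: 28.45
position: [0.488, 0.2489, 0.1801]
tool_rot: [0.001, 0.335, 0.942, 0.001]
wrist_force: [0.5, 0.3, -0.1]
width: 0.0354
grasp_force: 30.0
```

```bash
python3 - <<'E'
from h import *
go([.4876,.2478,.165])
Fw,a,F=axis('w7',th=.0,x0=0)
s=r.get_state(); im=eyes.get_image("scene"); Rc=np.array(im['rvec']); K=np.array([[im['fx'],0,im['cx']],[0,im['fy'],im['cy']],[0,0,1]])
w=cloud(eyes.get_image("wrist"),s)
k=(np.hypot(w[...,0]-.456,w[...,1]-.29)<.12)&(w[...,2]>.058)&(w[...,2]<.072); P=w[k]
print(len(P),cv2.minAreaRect((P[:,:2]*1000).astype(np.float32)))
p=cv2.projectPoints(np.array([Fw,[.4876,.2468,.065]]),Rc,np.array(im['tvec']),K,np.array([im['k1'],0,0,0,0]))[0][:,0]; print(p)
x,y=p[0].astype(int); a=cv2.resize(im["img"][y-60:y+60,x-60:x+60,::-1],(400,400),interpolation=cv2.INTER_CUBIC)
b=cv2.resize(cv2.imread("pics/w7.png"),(400,300)); b=cv2.copyMakeBorder(b,0,100,0,0,cv2.BORDER_CONSTANT)
cv2.imwrite("pics/c.png",cv2.hconcat([a,b]))
E
```

```text
t 28.45 pos [0.488  0.2489 0.1801] az 140.9 tilt [ 0.002  0.001 -1.   ] F [ 0.5  0.3 -0.1] q [ 0.4   0.32  1.56 -0.    1.26 -0.48] w 0.0354
units [-0.003 -0.01   0.126] turn 0
axis x,y 0.1 -0.5 lean [0.6 0. ] n 3172 t [-24.  82.] rms 0.26 top -36.2 2592 foot(tool mm) [-1.  -0.5 84.8]
foot world [0.4886 0.248  0.0953] axis up [-0.01   0.006  1.   ]
3467 ((454.8017272949219, 287.87261962890625), (62.23954391479492, 165.81417846679688), 37.242679595947266)
[[238.30689866 299.31391878]
 [239.60394989 309.88702415]]
```

View pics/c.png

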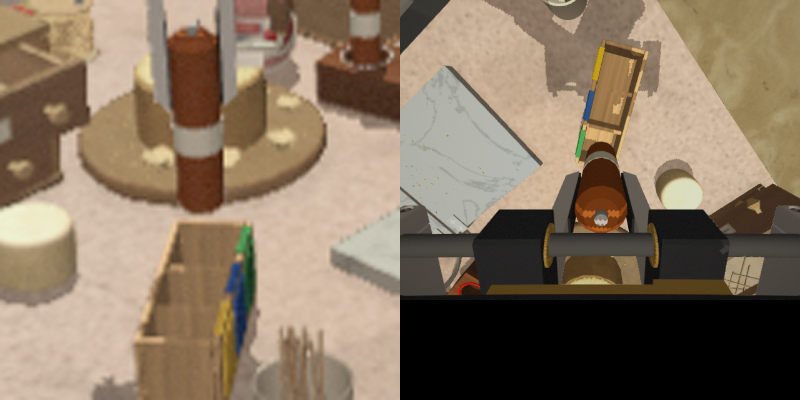

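>>> carry_out(
  rows=[
    [1,0,-0.016,0,0],
    [1,0,-0.016,0.1,0],
    [1,0,-0.016,0.2,0],
    [1,0,-0.016,0.35,0],
    [1,0,-0.016,0.5,0],
    [1,0,-0.016,0.62,0],
    [1,0,-0.016,0.7,0],
    [1,0,-0.016,0.7,0],
    [1,0,-0.016,0.7,0],
  ],
)

```text
t: 29.72
position: [0.4865, 0.2477, 0.095]
tool_rot: [0.0, 0.334, 0.942, 0.0]
wrist_force: [-0.3, 0.2, -1.3]
width: 0.0353
grasp_force: 30.0
```

>>> carry_out(
  rows=[
    [1,0,0,0.017,0],
    [1,0,0,0.017,0],
    [1,0,0,0.017,0],
  ],
)

```text
t: 30.1
position: [0.4862, 0.2476, 0.0925]
tool_rot: [0.0, 0.334, 0.942, 0.0]
wrist_force: [-0.3, 0.1, -1.4]
width: 0.0352
grasp_force: 30.0
```

```bash
python3 -c "
from h import *
go([.4876,.2478,.165]); axis(th=.0,x0=0)"
```

```text
t 30.1 pos [0.4862 0.2476 0.0925] az 140.92 tilt [ 0.  0. -1.] F [-0.3  0.1 -1.4] q [ 0.4   0.41  1.65 -0.    1.08 -0.48] w 0.0352
units [-0.008  0.009 -0.604] turn 0
axis x,y 0.1 -0.5 lean [0.5 0. ] n 3104 t [-24.  80.] rms 0.27 top -36.2 2598 foot(tool mm) [-0.9 -0.5 84.8]
foot world [0.4866 0.2466 0.0077] axis up [-0.008  0.006  1.   ]
```

>>> carry_out(
  rows=[
    [1,0,0,0.012,0],
    [1,0,0,0.02,0],
    [1,0,0,0.02,0],
  ],
)

```text
t: 30.52
position: [0.4862, 0.2476, 0.09]
tool_rot: [0.0, 0.334, 0.942, 0.0]
wrist_force: [-0.4, 0.6, -0.3]
width: 0.0355
grasp_force: 30.0
```

>>> carry_out(
  rows=[
    [1,0,0,0.008,0],
    [1,0,0,0.008,0],
  ],
)

```text
t: 30.78
position: [0.4864, 0.2476, 0.0899]
tool_rot: [0.0, 0.334, 0.942, 0.0]
wrist_force: [-3.5, -2.2, 8.8]
width: 0.0351
grasp_force: 30.0
```

>>> carry_out(
  rows=[
    [1,0,0,-0.005,0],
    [0.1,0,0,-0.005,0],
    [0,0,0,-0.005,0],
    [-0.5,0,0,-0.005,0],
    [-0.6,0,0,-0.005,0],
    [-0.6,0,0,-0.005,0],
    [-0.6,0,0,-0.1,0],
    [-0.6,0,0,-0.4,0],
    [-0.6,0,0,-0.8,0],
    [-0.6,0,0,-1,0],
    [-0.6,0,0,-1,0],
  ],
)

```text
t: 32.15
position: [0.4868, 0.2478, 0.2113]
tool_rot: [0.001, 0.334, 0.942, 0.001]
wrist_force: [-0.8, 0.3, -0.3]
width: 0.0755
grasp_force: 0.0
```

>>> carry_out(
  rows=[
    [-0.6,0,0,-0.3,0],
    [-0.6,0.5,0,-0.4,0],
    [-0.6,0.8,0,-0.4,0],
    [-0.6,0.8,0,-0.4,0],
  ],
)

```text
t: 32.65
position: [0.4101, 0.3091, 0.2564]
tool_rot: [-0.0, 0.333, 0.943, -0.0]
wrist_force: [-0.1, 0.3, 0.2]
width: 0.0751
grasp_force: 0.0
```

```bash
python3 - <<'E'
from h import *
go([.4876,.2478,.165])
s=r.get_state(); im=eyes.get_image("scene"); im2=eyes.get_image("wrist"); save(im2,"w8"); w=cloud(im2,s)
for z0,z1 in ((.07,.10),(.10,.138)):
    k=(np.hypot(w[...,0]-.4866,w[...,1]-.2466)<.03)&(w[...,2]>z0)&(w[...,2]<z1); q=w[k][:,:2]
    print(z0,len(q), least_squares(lambda p:np.hypot(*(q-p[:2]).T)-.0176,[.4866,.2466],loss="soft_l1",f_scale=.001).x.round(4) if len(q)>20 else "")
k=(np.hypot(w[...,0]-.4866,w[...,1]-.2466)<.011)&(w[...,2]>.12); print("top z",np.median(w[k][:,2]) if k.any() else None)
a=cv2.resize(im["img"][240:360,180:300,::-1],(400,400),interpolation=cv2.INTER_CUBIC)
b=cv2.resize(cv2.imread("pics/w8.png"),(400,300)); b=cv2.copyMakeBorder(b,0,100,0,0,cv2.BORDER_CONSTANT)
cv2.imwrite("pics/d.png",cv2.hconcat([a,b]))
E
```

```text
t 32.65 pos [0.4101 0.3091 0.2564] az 141.07 tilt [-0.001 -0.    -1.   ] F [-0.1  0.3  0.2] q [ 0.57  0.18  1.55  0.    1.41 -0.32] w 0.0751
units [-0.824  0.009  0.761] turn 0
0.07 367 [0.486  0.2473]
0.1 576 [0.486  0.2472]
top z 0.1459424176785839
```

View pics/d.png

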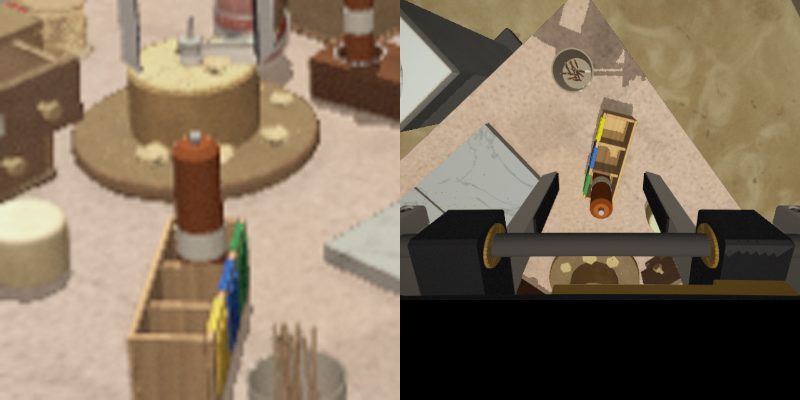

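The scene view shows the stick upright in the green cell at (200,200). Its top is at z 0.146 and its axis is vertical, and the gripper is clear of it. I'm handing the job in.

```bash
python3 -c "
from rig import r
print(r.finish_job())"
```

```text
the job is handed in; nothing more can be done
None
```

The stick from the red socket, about 35 mm thick, was refused by the yellow and blue holes and passed the green one (pushed about 48 mm through); it now stands upright in the green cell, and the job is handed in at about 33 s, with no verdict returned.

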